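Strap the mould down and hold its sprue plug back at the mark

ROBOT

A 7-joint arm with a two-finger parallel gripper is mounted at the origin on a cart in front of the work surface, level with it; the furniture and walls round the work are solid. World frame = base frame: x ahead of the robot, y to its left, z up, the work surface at z = 0. Lengths are in m, angles in rad, forces in N, time in s.
With the tool pointing down it reaches from about 0.35 to 0.9 m from the base axis. Payload 8.1 kg.
Tool frame: the origin (TCP) lies on the centre line of the jaws, within the pads' length; the fingertips stand 17 mm ahead of it and the grasp point (between the pads) lies 2 mm behind it; z points along the fingers, y is the direction in which the jaws open and shut (so a half turn about z gives the same grasp; the last joint's range is limited). The gripper opens to 92 mm and grips with 3 to 60 N. Pads are 19 mm wide; open, the fingers measure 130 mm over their backs; the gripper's body (75 mm by 190 mm) begins 47 mm behind the grasp point.
Start: joints at [-1.4, 0.434, 0.025, 1.573, -0.012, 1.134, -0.075], TCP at [0.169, 0.602, 0.244] pointing down, gripper open.
Joint ranges: [-2.62, 2.62], [-0.44, 2.09], [-1.27, 1.32], [0.08, 2.57], [-1.32, 4.46], [0.12, 2], [-2.74, 2.74]. Speed limits (rad/s): [2.22, 2.22, 3.01, 3.01, 3.14, 3.14, 3.14].

INTERFACE

Orientations are given as a rotation vector (axis times angle).
In Python, from cell import arm, imaging, job gives the robot as it stands.
- The arm moves only by the tool jog_arm, never from a script. Its argument "moves" is a list of rows, each an object with "fingers": the closure, from -1 (fully open) to 1 (shut); "xyz": the shift along the tool's x, y, z in cm, a list of three; "angular": the turn, a rotation vector about the tool's x, y, z in rad, a list of three. In form: [{"fingers": fingers, "xyz": [dx, dy, dz], "angular": [ax, ay, az]}, ...]. A call has 1 to 12 rows; each row is the pose to reach, as a shift and turn from the pose commanded when the call began, along the tool's axes at that moment; what a row does not reach only later rows make up. A row lasts 1/8 s, in which the tool goes at most 62.5 mm and 10.7 degrees, less where a joint would pass 70% of its speed; a pose out of reach is approached as far as the arm can. A call with a gripper value outside its range is refused whole. The fingers move at their own pace and stop on an object; "grip_force" is the grip in N (left out, the last holds). Time passes only in rows, so rows that repeat a pose let the fingers close. It gives the time, the measured TCP pose, the force and the opening at its end, in the units of the state.
- arm.observe(): the state, without advancing time (a new reading comes with each control period).
- imaging.get_image(name): name is "scene" or "top"; returns the picture (480x640x3 uint8, red, green, blue); there is no depth.
- imaging.camera_params(name): a dict with "fx", "fy", "cx", "cy" (pixels), "dist" ([k1, k2, p1, p2, k3] as OpenCV has them; the pictures are not rectified), "rvec" (rotation vector, rad) and "tvec" (3), from world to camera coordinates, as OpenCV has them. Camera axes: x right, y down, z forward; pixel columns grow to the right and rows downward; lengths in m; the calibration is good to about 2 mm. A picture is of the moment at which its call begins. camera_params takes no time and is no camera call.
- job.sign_off(): hands the job in, once; it reports no verdict.
The state is a dict: "clock": time; "joints": joint angles; "dq": joint speeds; "joint_efforts": joint torques, N m; "position": TCP position; "ee_rot": TCP orientation; "force": force on the tool from outside, world axes, zero at the start; "ft_torque": the same for the moment, N m; "width": opening from 0.0 (shut) to 1.0 (fully open).
Only numpy, scipy, OpenCV 4.12 (cv2) and the standard library are available. Lean on these libraries where they do the work, as an engineer would, in place of code of your own. Each camera call takes 0.05 s, during which the arm holds its last target. There are 200 camera calls.

TASK

A rubber mould sits in the steel nest of the bench fixture with a spring-loaded plug pushed into its sprue mouth. First swing the open hold-down strap over the mould and down until its end rests fully in the catch on the other side; only then take the T-shaped handle of the plug and pull it back against its spring until the pointer stands level with the blade of the small index clip, leaving the clip where it is set. Finish while still holding the handle there (do not let go), with the strap closed, the mould in its nest and the loose tweezers, scalpel and opened mould half beside the fixture left alone.

Things in the scene. Friction and masses are not known exactly. Their poses are not given: they have to be found in the camera images.
- fixture: Fixture, fixed to the bench: aluminium plate 140 (x) x 262 (y) x 12 mm. Origin at bench height on the plug's line, 102 mm from the plate's nest (+y) end. z up; +y runs along the plug from handle to mould, so the handle is pulled along -y; +x points across the mould from strap hinge (left) to catch (right). Handle end towards the robot. Apart from strap and handle nothing on it is over 46 mm high. Place and yaw vary.
- strap_hinge (a point): Centre of the strap's hinge axis (the axis runs along the fixture's y), on the left (-x) side of the mould: 46 mm to -x, 35 mm to +y and 38.5 mm above the fixture's origin.
- strap_end (a point): Middle of the strap's free end, 106 mm from the hinge axis. The strap is a flat steel bar 24 mm wide (along y) and 5 mm thick, centred on the line from hinge to end, with an 8 mm round lip at the end. Open, it stands upright, leaning up to 16 degrees over the mould or 20 away from it; its outer face then looks to -x and is the top face when closed.
- strap (a joint): Strap angle, rad: 0 = closed, level, its end on the ledge between the two low cheeks of the catch (50 mm to +x of the plug's line, flush with the strap's top, 41 mm above the bench); 1.57 = upright, 2.0 = stop. The hinge is stiff (0.12 N m friction): the strap stays where it is left and must be pushed all the way down, with 1 to 2 N.
- pull_bar (a point): Middle of the T handle's cross bar: round steel bar 14 mm thick, 64 mm long, along the fixture's x, 68 mm above the bench, on a 9 mm round stem that rises from the slide block (top at 33 mm). Free on both sides (along y) for fingers that reach down to no less than 40 mm above the bench. With the plug home it lies 60 mm to -y of the fixture's origin.
- plunger (a joint): Travel of the plug slide in m: 0 = home (plug in the mould's sprue mouth), grows as the handle is pulled along the fixture's -y; stop at 0.055. Its spring pushes it home with about 4.5 N at 0 and 150 N/m more (8 to 11 N at the marks).
- pointer (a point): Tip of the pointer, a 2 mm thick steel finger on the left (-x) side of the slide block, 31 mm above the bench, at the same y as the pull bar, with which it moves.
- mark (a point): The mark: 2 mm thick upright blade on the small dark index clip on the rail along the left (-x) edge of the plate, at pointer height (31 mm above the bench); 3 mm of gap to the pointer's tip when level with it. It is set 24 to 42 mm to -y of the pointer's home. The clip sits tight on its rail and is not to be shifted.
- nest_mid (a point): Middle of the nest where the mould sits: 35 mm to +y of the fixture's origin, at the mould's half height (23.5 mm above the bench). Nest rails are 10 mm high above the plate.
- mould_mid (a point): Centre of the pink rubber mould in the nest, 64 x 46 x 23 mm, loose in the nest with 1 to 2 mm play, its top 35 mm above the bench.
- tweezers: Bystander: steel tweezers 122 mm long, 10 mm high, lying loose to the right of the fixture; origin at the middle of the underside.
- open_mould: Bystander: opened mould half, pink on cream, 86 x 66 x 24 mm, loose to the right of the fixture; origin at the middle of the underside.
- scalpel: Bystander: steel scalpel 142 mm long, 5 mm high, lying loose to the right of the fixture; origin at the middle of the underside.
Mind the look-alikes: they are no part of the job. Leave any blue or red look-alike of the part that bears mould_mid alone.

How it is judged:
By the outcome, as a careful person would: the job done as asked, in the order asked, and still so for the second after the job is handed in, while the arm keeps its last pose, push and grip.
It also fails if it takes over 48 s, if anything falls off the work surface, if the arm or the gripper's body presses on something with over 40 N, if the wrist force passes 120 N, or if a joint passes its speed limit or range.

## Working session

There is one attempt and no reset: what is moved stays moved. The work goes in short steps, Python scripts to look and compute and a tool call to move; the robot and the scene stay as the last step left them, time stands still between calls to the robot, and variables do not carry over. Pictures are saved under pics/ and viewed, about 8 in all and at most 12, crops included, and the job is handed in when it is done.

Besides the shell and the picture viewer there is one more tool, called after "Request:" by a JSON object that holds its "fn" and its "kwargs", one argument or row to a line. jog_arm: Moves the arm, as the interface text tells. Its arguments: {"type":"object","properties":{"moves":{"type":"array"},"grip_force":{"type":"number"}},"required":["moves"]}

```bash
mkdir -p pics; ls; cat > h.py <<'E'
import numpy as np, cv2
from cell import arm, imaging, job
def grab(n,f):
    im=imaging.get_image(n); cv2.imwrite('pics/'+f,im[:,:,::-1]); return im
def cam(n):
    p=imaging.camera_params(n); K=np.array([[p['fx'],0,p['cx']],[0,p['fy'],p['cy']],[0,0,1.]])
    return K,np.array(p['dist'],float),np.array(p['rvec'],float),np.array(p['tvec'],float)
def ray(n,uv):
    K,d,r,t=cam(n); R=cv2.Rodrigues(r)[0]
    q=cv2.undistortPoints(np.array(uv,float).reshape(-1,1,2),K,d).reshape(-1,2)
    return -R.T@t, np.c_[q,np.ones(len(q))]@R
def onz(n,uv,z):
    c,d=ray(n,uv); return c+d*((z-c[2])/d[:,2])[:,None]
def proj(n,P):
    K,d,r,t=cam(n); return cv2.projectPoints(np.array(P,float).reshape(-1,3),r,t,K,d)[0].reshape(-1,2)
E
python3 - <<'E'
from h import *
for n in('scene','top'):
    grab(n,n+'0.png'); c,d=ray(n,[[320,240]]); print(n,c,d,cam(n)[0][0,0])
print(arm.observe())
E
```

```text
pics
scene [ 0.01440243 -0.87581761  0.61563727] [[ 0.52414763  0.58744082 -0.61687895]] 475.7925781441488
top [ 0.4294855  -0.38394455  1.16341043] [[ 0.05968518 -0.00493279 -0.99824469]] 611.6580522195952
{'clock': 0.1, 'joints': array([-1.39964021,  0.43515427,  0.02499785,  1.57401783, -0.01159591,
        1.13403037, -0.07511022]), 'dq': array([-0.0011668 , -0.00093997, -0.00033475, -0.0023943 , -0.00131257,
        0.00094754,  0.00088469]), 'joint_efforts': array([ 3.12622309e-03, -6.69118094e+01,  9.88155305e-01, -3.15136635e+01,
       -6.05142047e-02,  3.75720870e-02,  3.71751696e-05]), 'position': array([0.16891132, 0.60127262, 0.2430186 ]), 'ee_rot': array([-4.28821797e-01, -3.11213330e+00,  2.29935866e-03]), 'force': array([ 0.19897131, -0.79899821,  0.49090998]), 'ft_torque': array([-0.0351862 ,  0.0012119 , -0.04568047]), 'width': 1.0028135921193724}
```

View pics/top0.png

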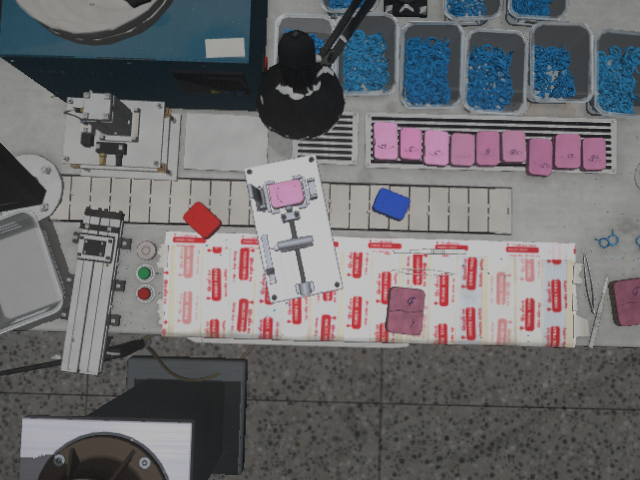

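View pics/scene0.png

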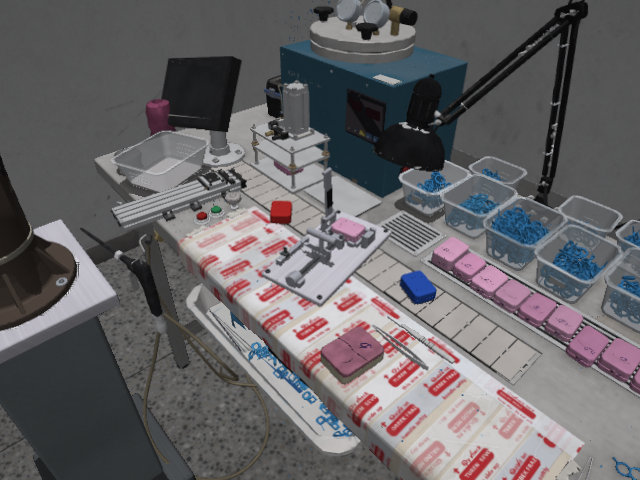

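The top view shows the fixture at about (293,228), with its handle end towards the robot. The mould is the pink block at (287,193) in the nest. Look-alikes are red (202,220), blue (390,204), the pink row on the rack (370-605,150), the opened half (405,310) and the pink block in the press in the scene view. I choose the one in the nest. The lamp head at about (300,90) is an obstacle.

```bash
python3 - <<'E'
import cv2,numpy as np
a=cv2.imread('pics/top0.png')[148:308,236:352]; b=cv2.imread('pics/scene0.png')[160:310,255:395]
a=cv2.resize(a,None,fx=3.5,fy=3.5,interpolation=2); b=cv2.resize(b,None,fx=2.8,fy=2.8,interpolation=2)
c=np.zeros((560,800,3),np.uint8); c[:560,:406]=a; c[:420,407:407+392]=b; cv2.imwrite('pics/crop1.png',c)
E
```

```text
(no output)
```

View pics/crop1.png

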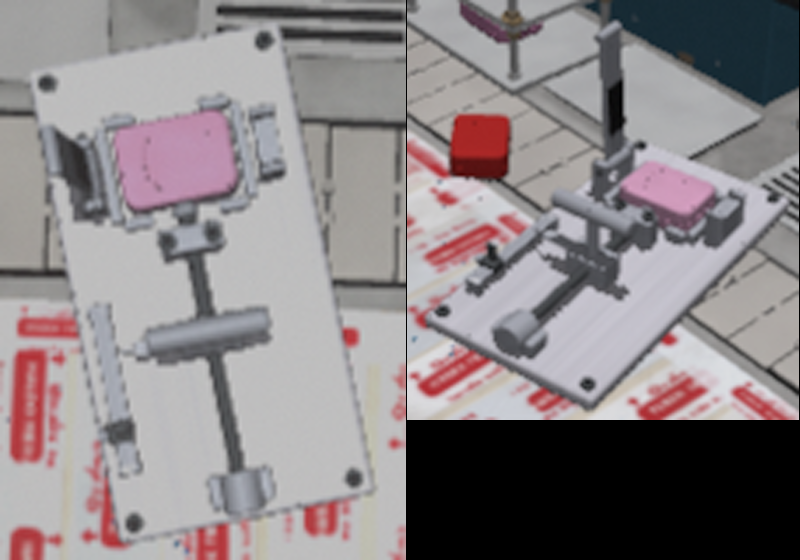

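```bash
cat >> h.py <<'E'
def fit(P,L):
    P=np.array(P)[:,:2];L=np.array(L,float);pc=P.mean(0);lc=L.mean(0)
    a=((P-pc)[:,0]+1j*(P-pc)[:,1]);b=((L-lc)[:,0]+1j*(L-lc)[:,1])
    th=np.angle((np.conj(b)*a).sum());R=np.array([[np.cos(th),-np.sin(th)],[np.sin(th),np.cos(th)]])
    return th,pc-R@lc,R
E
python3 - <<'E'
from h import *
cr=lambda p:np.array(p,float)/3.5+[236,148]-.36
C=cr([(32,72),(280,27),(373,487),(122,542)])
im=cv2.imread('pics/top0.png')
# refine: plate contour
W=onz('top',C,.012); L=np.array([(-70,102),(70,102),(70,-160),(-70,-160)])/1e3
th,o,R=fit(W,L); print('yaw',th,'o',o); print('res mm',((W[:,:2]-o)@R-L)*1e3)
def loc(p,z): q=onz('top',cr([p]),z)[0,:2]; return np.round((q-o)@R*1e3,1)
print('mould',loc((177,160),.035),'bar ends',loc((148,343),.068),loc((270,323),.068))
print('pointer',loc((125,350),.031),'clip',loc((120,430),.031),'stemend',loc((243,490),.03),'catch',loc((266,142),.041))
# strap end: top px & scene px
s=np.array([(608,30)],float); s=(s-[407,0])/2.8+[255,160]
t=cr([(52,150)])
c1,d1=ray('top',t);c2,d2=ray('scene',s)
A=np.c_[d1[0],-d2[0]];k=np.linalg.lstsq(A,c2-c1,rcond=None)[0];p1=c1+k[0]*d1[0];p2=c2+k[1]*d2[0]
p=(p1+p2)/2;print('strap end',p,'gap',np.linalg.norm(p1-p2),'local',(p[:2]-o)@R)
for a in(70,80,90,100,110):
    v=np.radians(a);Q=[];
    for y in(.023,.035,.047):Q.append([*(o+R@[-.046+.106*np.cos(v),y]),.0385+.106*np.sin(v)])
    print(a,((proj('top',Q)+.36-[236,148])*3.5).round(),((proj('scene',Q)-[255,160])*2.8+[407,0]).round())
E
```

```text
yaw -1.3463623095263877 o [ 0.54840856 -0.33203054]
res mm [[ 1.64874758 -1.78759227]
 [-1.5197993  -3.70664925]
 [-1.32353803  3.94796674]
 [ 1.19458975  1.54627479]]
mould [ 0.1 34.4] bar ends [-31.9 -60. ] [ 31.3 -62.2]
pointer [-46.5 -59. ] clip [ -57.1 -100. ] stemend [   0.4 -143.7] catch [48.1 33.8]
strap end [ 0.57051524 -0.27068504  0.14556474] gap 0.0010261976876964757 local [-0.05488702  0.03520497]
70 [[151. 158.]
 [146. 134.]
 [142. 110.]] [[651.  66.]
 [660.  59.]
 [670.  52.]]
80 [[114. 164.]
 [109. 139.]
 [105. 115.]] [[629.  52.]
 [639.  45.]
 [649.  38.]]
90 [[ 76. 171.]
 [ 71. 146.]
 [ 67. 122.]] [[608.  42.]
 [617.  35.]
 [627.  28.]]
100 [[ 39. 179.]
 [ 34. 154.]
 [ 29. 130.]] [[586.  36.]
 [596.  29.]
 [606.  23.]]
110 [[  3. 187.]
 [ -1. 163.]
 [ -6. 139.]] [[566.  35.]
 [576.  28.]
 [585.  21.]]
```

```bash
python3 - <<'E'
from h import *
th,o=-1.3464,np.array([.5484,-.3320]);c,s=np.cos(th),np.sin(th);R=np.array([[c,-s],[s,c]])
def tri(t,sn):
    c1,d1=ray('top',[t]);c2,d2=ray('scene',[sn]);k=np.linalg.lstsq(np.c_[d1[0],-d2[0]],c2-c1,rcond=None)[0]
    p1=c1+k[0]*d1[0];p2=c2+k[1]*d2[0];return ((p1+p2)/2).round(3),np.linalg.norm(p1-p2).round(4)
print('lamp shade low centre',tri((300,103),(409,158)),'knob',tri((296,40),(427,85)))
for n in('scene','top'):
  for z in (.2,.3,.4): print(n,z,onz(n,[(300,137) if n=='top' else (380,155)],z).round(3))
# rectified at z=31 mm, 0.25mm/px: local x -75..-20 , y -125..-45
im=cv2.imread('pics/top0.png');im2=cv2.imread('pics/scene0.png');out=[]
X,Y=np.meshgrid(np.arange(-75,-20,.2),np.arange(-45,-120,-.2))
for n,i in(('top',im),('scene',im2)):
    P=np.c_[(np.c_[X.ravel(),Y.ravel()]/1e3)@R.T+o,np.full(X.size,.031)]
    m=proj(n,P).astype(np.float32).reshape(*X.shape,2);w=cv2.remap(i,m,None,cv2.INTER_CUBIC)
    for k in range(-50,-120,-10): cv2.line(w,(0,int((-45-k)*5)),(12 if k%50 else 30,int((-45-k)*5)),(0,0,255),1)
    out.append(w)
cv2.imwrite('pics/rect1.png',cv2.resize(np.hstack(out),None,fx=1.45,fy=1.45))
E
```

```text
lamp shade low centre (array([ 0.721, -0.351,  0.154]), np.float64(0.0054)) knob (array([ 0.77 , -0.343,  0.294]), np.float64(0.0065))
scene 0.2 [[ 0.62  -0.362  0.2  ]]
scene 0.3 [[ 0.475 -0.486  0.3  ]]
scene 0.4 [[ 0.329 -0.609  0.4  ]]
top 0.2 [[ 0.651 -0.352  0.2  ]]
top 0.3 [[ 0.628 -0.356  0.3  ]]
top 0.4 [[ 0.605 -0.359  0.4  ]]
```

View pics/rect1.png

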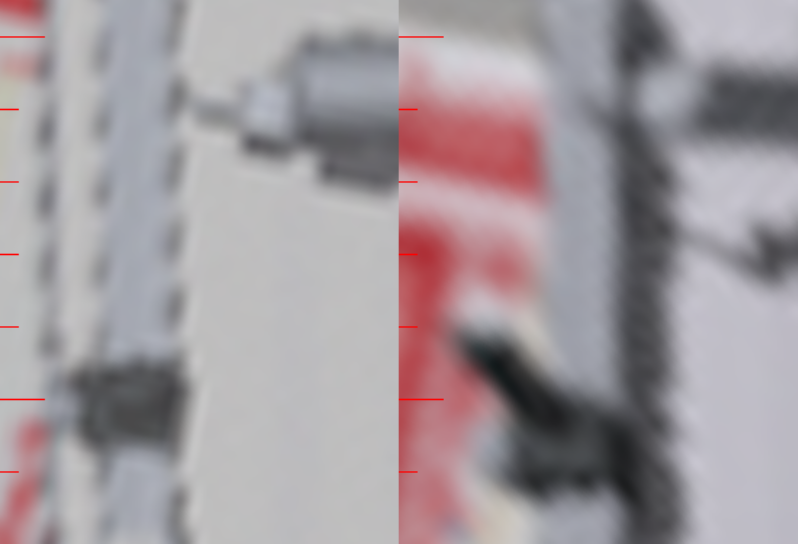

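The pointer at home is at local y≈-60. The dark clip spans local y≈-94 to -106, so the mark is at about -100, which I will check from close by. The strap is at about 95°. The lamp shade's near edge (x≈0.65) is close to the strap, so I will push the strap with the jaws along fixture x, which puts the narrow side of the gripper body towards the lamp.

```bash
cat >> h.py <<'E'
from scipy.spatial.transform import Rotation as Ro
th,o=-1.3464,np.array([.5484,-.3320]);F=np.array([[np.cos(th),-np.sin(th)],[np.sin(th),np.cos(th)]])
def W(x,y,z): return np.r_[o+F@[x,y],z]   # local m -> world
def tool(yv): # tool z down, tool y along local 2-vector
    y=np.r_[F@np.array(yv,float),0];z=np.array([0,0,-1.]);return Ro.from_matrix(np.c_[np.cross(y,z),y,z])
def delta(P,Rt,s=None,p0=None,R0=None):
    if s is None:s=arm.observe()
    R0=Ro.from_rotvec(s['ee_rot']) if R0 is None else R0; p0=s['position'] if p0 is None else p0
    for p in np.atleast_2d(P): print((R0.inv().apply(p-p0)*100).round(2),(R0.inv()*Rt).as_rotvec().round(3))
def st():
    s=arm.observe();p=s['position'];l=(p[:2]-o)@F*1e3
    print('t',s['clock'].__round__(2),'loc',l.round(1),'z',(p[2]*1e3).round(1),'rot',s['ee_rot'].round(3),'F',s['force'].round(1),'w',round(float(s['width']),3),'q',s['joints'].round(2))
E
python3 - <<'E'
from h import *
B=W(-.094,.028,.25)
for sgn in(1,-1): delta([[.40,.20,.26],B,W(-.094,.028,.137)],tool([sgn,0]))
E
```

```text
[-33.1  -32.38  -1.65] [-0.000e+00  2.000e-03  2.643e+00]
[-59.74 -69.99  -0.59] [-0.000e+00  2.000e-03  2.643e+00]
[-59.74 -69.98  10.71] [-0.000e+00  2.000e-03  2.643e+00]
[-33.1  -32.38  -1.65] [-0.001 -0.    -0.498]
[-59.74 -69.99  -0.59] [-0.001 -0.    -0.498]
[-59.74 -69.98  10.71] [-0.001 -0.    -0.498]
```

Request:
{"fn": "jog_arm", "kwargs": {
  "moves": [
    {"fingers": 1,"xyz": [-4.2,-4,-0.2],"angular": [0,0,0.165]},
    {"fingers": 1,"xyz": [-8.3,-8.1,-0.4],"angular": [0,0,0.33]},
    {"fingers": 1,"xyz": [-12.4,-12.1,-0.6],"angular": [0,0,0.5]},
    {"fingers": 1,"xyz": [-16.5,-16.2,-0.8],"angular": [0,0,0.66]},
    {"fingers": 1,"xyz": [-20.7,-20.2,-1],"angular": [0,0,0.83]},
    {"fingers": 1,"xyz": [-24.8,-24.3,-1.2],"angular": [0,0,0.99]},
    {"fingers": 1,"xyz": [-29,-28.3,-1.4],"angular": [0,0,1.16]},
    {"fingers": 1,"xyz": [-33.1,-32.4,-1.6],"angular": [0,0,1.32]},
    {"fingers": 1,"xyz": [-33.1,-32.4,-1.6],"angular": [0,0,1.32]},
    {"fingers": 1,"xyz": [-33.1,-32.4,-1.6],"angular": [0,0,1.32]}
  ]
}}

```text
clock: 1.35
position: [0.3997, 0.2006, 0.2596]
ee_rot: [-2.246, -2.196, 0.0]
force: [-0.2, 1.0, 0.2]
width: 0.009
```

```bash
python3 - <<'E'
from h import *
st(); delta([W(-.094,.028,.25)],tool([1,0]))
E
```

```text
t 1.35 loc [-552.3  -26.5] z 259.6 rot [-2.246 -2.196  0.   ] F [-0.2  1.   0.2] w 0.009 q [-0.99  0.12  0.46  1.99 -0.06  1.05 -0.53]
[-43.12  16.47   0.94] [-1.000e-03  0.000e+00  1.324e+00]
```

Request:
{"fn": "jog_arm", "kwargs": {
  "moves": [
    {"fingers": 1,"xyz": [-5.4,2.1,0.1],"angular": [0,0,0.165]},
    {"fingers": 1,"xyz": [-10.8,4.1,0.2],"angular": [0,0,0.33]},
    {"fingers": 1,"xyz": [-16.2,6.2,0.3],"angular": [0,0,0.5]},
    {"fingers": 1,"xyz": [-21.6,8.2,0.5],"angular": [0,0,0.66]},
    {"fingers": 1,"xyz": [-27,10.3,0.6],"angular": [0,0,0.83]},
    {"fingers": 1,"xyz": [-32.4,12.4,0.7],"angular": [0,0,0.99]},
    {"fingers": 1,"xyz": [-37.8,14.4,0.8],"angular": [0,0,1.16]},
    {"fingers": 1,"xyz": [-43.1,16.5,0.9],"angular": [0,0,1.324]},
    {"fingers": 1,"xyz": [-43.1,16.5,0.9],"angular": [0,0,1.324]},
    {"fingers": 1,"xyz": [-43.1,16.5,0.9],"angular": [0,0,1.324]}
  ]
}}

```text
clock: 2.6
position: [0.5555, -0.2326, 0.2498]
ee_rot: [-3.12, -0.356, 0.002]
force: [-0.2, 0.7, 0.2]
width: 0.002
```

```bash
python3 - <<'E'
from h import *
st(); 
c=np.array([(-75,120),(-75,120),(-48.5,123.5),(-26.4,121.3),(-5.7,113.4),(12.3,100.4),(26.4,83.2),(35.5,62.9),(38.5,48.4),(39,41),(39,36)])/1e3
delta([W(x-.019,.028,z+.017) for x,z in c],tool([1,0]))
a=grab('top','t2.png')[130:310,200:360];b=grab('scene','s2.png')[90:310,230:430]
cv2.imwrite('pics/c2.png',np.hstack([cv2.resize(a,(440,495)),cv2.resize(b,(350,385)) if 0 else cv2.copyMakeBorder(cv2.resize(b,(350,385)),0,110,0,0,0)])[:,:,::-1])
E
```

```text
t 2.6 loc [-95.4  29. ] z 249.8 rot [-3.12e+00 -3.56e-01  2.00e-03] F [-0.2  0.7  0.2] w 0.002 q [-0.27  0.49  0.88  1.67 -0.41  1.17 -0.64]
[-0.09  0.15 11.28] [-0.001  0.001  0.003]
[-0.09  0.15 11.28] [-0.001  0.001  0.003]
[-0.1   2.8  10.92] [-0.001  0.001  0.003]
[-0.1   5.01 11.14] [-0.001  0.001  0.003]
[-0.11  7.08 11.93] [-0.001  0.001  0.003]
[-0.11  8.89 13.23] [-0.001  0.001  0.003]
[-0.11 10.3  14.94] [-0.001  0.001  0.003]
[-0.11 11.21 16.97] [-0.001  0.001  0.003]
[-0.11 11.51 18.42] [-0.001  0.001  0.003]
[-0.11 11.56 19.16] [-0.001  0.001  0.003]
[-0.11 11.57 19.66] [-0.001  0.001  0.003]
```

View pics/c2.png

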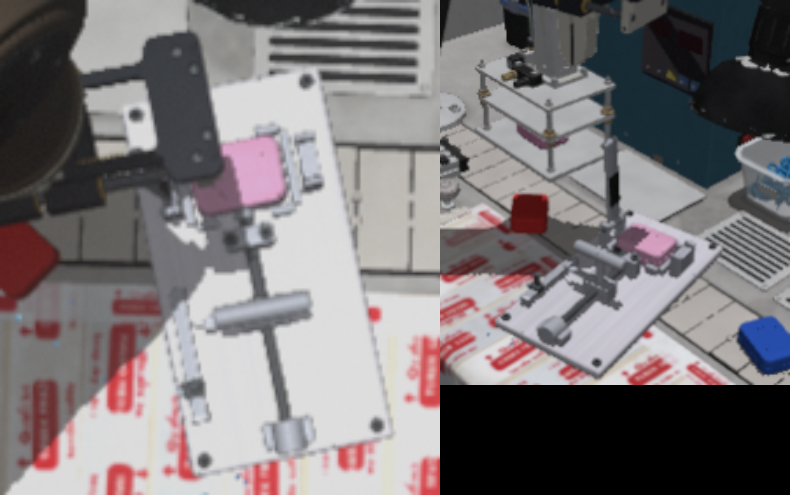

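The gripper is above and to the left of the upright strap, and the way down is clear. Descending, then pushing.

Request:
{"fn": "jog_arm", "kwargs": {
  "moves": [
    {"fingers": 1,"xyz": [-0.1,0,3.7],"angular": [0,0,0]},
    {"fingers": 1,"xyz": [-0.1,0,7.5],"angular": [0,0,0]},
    {"fingers": 1,"xyz": [-0.1,0.1,11.2],"angular": [0,0,0]},
    {"fingers": 1,"xyz": [-0.1,0.1,11.2],"angular": [0,0,0]},
    {"fingers": 1,"xyz": [-0.1,1.0,11.1],"angular": [0,0,0]},
    {"fingers": 1,"xyz": [-0.1,1.9,11.0],"angular": [0,0,0]},
    {"fingers": 1,"xyz": [-0.1,2.8,10.9],"angular": [0,0,0]},
    {"fingers": 1,"xyz": [-0.1,3.9,11.0],"angular": [0,0,0]},
    {"fingers": 1,"xyz": [-0.1,5.0,11.1],"angular": [0,0,0]},
    {"fingers": 1,"xyz": [-0.1,6.0,11.5],"angular": [0,0,0]},
    {"fingers": 1,"xyz": [-0.1,7.1,11.9],"angular": [0,0,0]}
  ]
}}

```text
clock: 4.08
position: [0.5698, -0.3046, 0.1312]
ee_rot: [-3.122, -0.35, 0.001]
force: [0.1, 1.2, -0.6]
width: 0.005
```

```bash
python3 - <<'E'
from h import *
st(); 
c=np.array([(-5.7,113.4),(12.3,100.4),(26.4,83.2),(35.5,62.9),(38.5,48.4),(39,41),(39,36)])/1e3
delta([W(x-.019,.028,z+.017) for x,z in c],tool([1,0]))
a=grab('top','t3.png')[130:310,200:360];b=grab('scene','s3.png')[90:310,230:430]
cv2.imwrite('pics/c3.png',np.hstack([cv2.resize(a,(440,495)),cv2.copyMakeBorder(cv2.resize(b,(350,385)),0,110,0,0,0)])[:,:,::-1])
E
```

```text
t 4.08 loc [-22.  27.] z 131.2 rot [-3.122e+00 -3.500e-01  1.000e-03] F [ 0.1  1.2 -0.6] w 0.005 q [-0.07  0.68  0.76  1.69 -0.54  1.   -0.46]
[ 0.1  -0.27  0.08] [-0.     0.    -0.001]
[0.1  1.53 1.38] [-0.     0.    -0.001]
[0.11 2.94 3.1 ] [-0.     0.    -0.001]
[0.11 3.85 5.13] [-0.     0.    -0.001]
[0.11 4.15 6.58] [-0.     0.    -0.001]
[0.11 4.2  7.32] [-0.     0.    -0.001]
[0.11 4.2  7.82] [-0.     0.    -0.001]
```

View pics/c3.png

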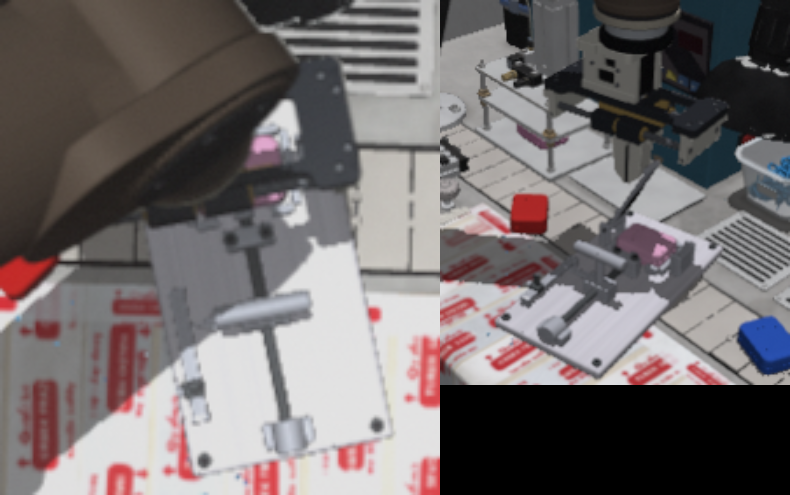

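The strap is following, now at about 60°. Continuing the arc down.

Request:
{"fn": "jog_arm", "kwargs": {
  "moves": [
    {"fingers": 1,"xyz": [-0.1,0.4,0.6],"angular": [0,0,0]},
    {"fingers": 1,"xyz": [-0.2,1.2,1.2],"angular": [0,0,0]},
    {"fingers": 1,"xyz": [-0.2,1.9,1.9],"angular": [0,0,0]},
    {"fingers": 1,"xyz": [-0.2,2.5,2.6],"angular": [0,0,0]},
    {"fingers": 1,"xyz": [-0.2,3.0,3.3],"angular": [0,0,0]},
    {"fingers": 1,"xyz": [-0.2,3.4,4.1],"angular": [0,0,0]},
    {"fingers": 1,"xyz": [-0.2,3.8,5.0],"angular": [0,0,0]},
    {"fingers": 1,"xyz": [-0.2,4.0,5.8],"angular": [0,0,0]},
    {"fingers": 1,"xyz": [-0.2,4.2,6.5],"angular": [0,0,0]},
    {"fingers": 1,"xyz": [-0.2,4.2,6.9],"angular": [0,0,0]},
    {"fingers": 1,"xyz": [-0.2,4.2,7.2],"angular": [0,0,0]},
    {"fingers": 1,"xyz": [-0.2,4.2,7.2],"angular": [0,0,0]}
  ]
}}

```text
clock: 5.68
position: [0.5771, -0.3449, 0.0595]
ee_rot: [-3.121, -0.351, 0.0]
force: [-0.0, 0.2, 0.1]
width: 0.003
```

```bash
python3 -c "
from h import *
st()"
```

```text
t 5.67 loc [19.  25.1] z 59.5 rot [-3.121 -0.351  0.   ] F [-0.   0.2  0.1] w 0.003 q [ 0.04  0.79  0.7   1.66 -0.61  0.92 -0.38]
```

Request:
{"fn": "jog_arm", "kwargs": {
  "moves": [
    {"fingers": 1,"xyz": [0,0,0.2],"angular": [0,0,0]},
    {"fingers": 1,"xyz": [0,0,0.3],"angular": [0,0,0]},
    {"fingers": 1,"xyz": [0,0,0.4],"angular": [0,0,0]},
    {"fingers": 1,"xyz": [0,0,0.4],"angular": [0,0,0]}
  ]
}}

```text
clock: 6.18
position: [0.5775, -0.3452, 0.058]
ee_rot: [-3.121, -0.351, -0.003]
force: [-4.9, 5.2, 21.6]
width: 0.005
```

```bash
python3 -c "
from h import *
st()"
```

```text
t 6.17 loc [19.4 25.4] z 58.0 rot [-3.121e+00 -3.510e-01 -3.000e-03] F [-4.9  5.2 21.6] w 0.005 q [ 0.04  0.79  0.69  1.66 -0.61  0.92 -0.37]
```

The strap is on the ledge: the tip stopped at 41 mm with 21 N. I retract and look.

Request:
{"fn": "jog_arm", "kwargs": {
  "moves": [
    {"fingers": 1,"xyz": [0,0,-2],"angular": [0,0,0]},
    {"fingers": 1,"xyz": [0,0,-6],"angular": [0,0,0]},
    {"fingers": 0,"xyz": [-3,0,-10],"angular": [0,0,0]},
    {"fingers": -0.5,"xyz": [-7,-1,-12],"angular": [0,0,-0.18]},
    {"fingers": -0.5,"xyz": [-12,-1.5,-12],"angular": [0,0,-0.36]},
    {"fingers": -0.5,"xyz": [-12,-2,-12],"angular": [0,0,-0.54]},
    {"fingers": -0.5,"xyz": [-12,-2,-12],"angular": [0,0,-0.72]},
    {"fingers": -0.5,"xyz": [-12,-2,-12],"angular": [0,0,-0.9]},
    {"fingers": -0.5,"xyz": [-12,-2,-12],"angular": [0,0,-1.08]},
    {"fingers": -0.5,"xyz": [-12,-2,-12],"angular": [0,0,-1.26]},
    {"fingers": -0.5,"xyz": [-12,-2,-12],"angular": [0,0,-1.44]},
    {"fingers": -0.5,"xyz": [-12,-2,-12],"angular": [0,0,-1.57]}
  ]
}}

```text
clock: 7.68
position: [0.4557, -0.3527, 0.1765]
ee_rot: [1.954, 2.458, -0.0]
force: [0.1, 0.1, 1.2]
width: 0.755
```

```bash
python3 - <<'E'
from h import *
st(); delta([W(0,-.061,.13),W(0,-.061,.066)],tool([0,1]))
a=grab('top','t4.png')[130:310,200:360];b=grab('scene','s4.png')[160:310,255:395]
cv2.imwrite('pics/c4.png',np.hstack([cv2.resize(a,(400,450)),cv2.copyMakeBorder(cv2.resize(b,(400,429),interpolation=2),0,21,0,0,0)])[:,:,::-1])
E
```

```text
t 7.67 loc [ -0.4 -95. ] z 176.5 rot [ 1.954  2.458 -0.   ] F [0.1 0.1 1.2] w 0.755 q [ 0.28  0.43  0.4   1.8  -0.2   0.94  0.99]
[-0.05  3.4   4.65] [0.001 0.001 0.003]
[-0.04  3.39 11.05] [0.001 0.001 0.003]
```

View pics/c4.png

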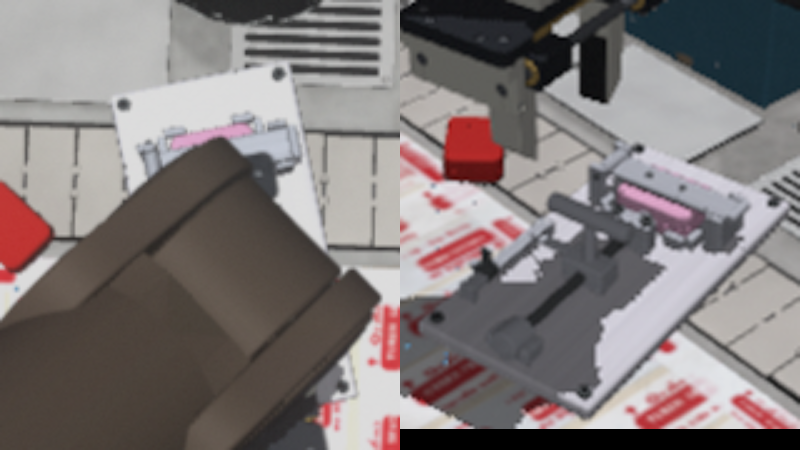

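The strap is closed in the catch, lying over the mould, and both fingers are clear of the bar. Going over the bar, down, and gripping.

Request:
{"fn": "jog_arm", "kwargs": {
  "grip_force": 25,
  "moves": [
    {"fingers": -0.5,"xyz": [0,1.7,2],"angular": [0,0,0]},
    {"fingers": -0.5,"xyz": [0,3.4,4.6],"angular": [0,0,0]},
    {"fingers": -0.5,"xyz": [0,3.4,4.6],"angular": [0,0,0]},
    {"fingers": -0.5,"xyz": [0,3.4,7],"angular": [0,0,0]},
    {"fingers": -0.5,"xyz": [0,3.4,9],"angular": [0,0,0]},
    {"fingers": -0.5,"xyz": [0,3.4,11],"angular": [0,0,0]},
    {"fingers": -0.5,"xyz": [0,3.4,11],"angular": [0,0,0]}
  ]
}}

```text
clock: 8.65
position: [0.4877, -0.3451, 0.0658]
ee_rot: [-1.962, -2.451, 0.001]
force: [-0.2, -0.1, -0.0]
width: 0.749
```

```bash
python3 -c "
from h import *
st()"
```

```text
t 8.65 loc [ -0.7 -62.1] z 65.8 rot [-1.962e+00 -2.451e+00  1.000e-03] F [-0.2 -0.1 -0. ] w 0.749 q [ 0.29  0.6   0.34  1.84 -0.28  0.75  1.01]
```

Request:
{"fn": "jog_arm", "kwargs": {
  "moves": [
    {"fingers": 1,"xyz": [0,0,0],"angular": [0,0,0]},
    {"fingers": 1,"xyz": [0,0,0],"angular": [0,0,0]},
    {"fingers": 1,"xyz": [0,0,0],"angular": [0,0,0]},
    {"fingers": 1,"xyz": [0,0,0],"angular": [0,0,0]},
    {"fingers": 1,"xyz": [0,0,0],"angular": [0,0,0]},
    {"fingers": 1,"xyz": [0,0,0],"angular": [0,0,0]},
    {"fingers": 1,"xyz": [0,0,0],"angular": [0,0,0]},
    {"fingers": 1,"xyz": [0,0,0],"angular": [0,0,0]}
  ]
}}

```text
clock: 9.65
position: [0.4894, -0.3448, 0.0657]
ee_rot: [1.96, 2.455, 0.001]
force: [2.2, -0.4, -1.3]
width: 0.141
```

```bash
python3 - <<'E'
from h import *
st()
a=grab('top','t5.png')[190:310,220:340];b=grab('scene','s5.png')[200:300,255:355]
cv2.imwrite('pics/c5.png',np.hstack([cv2.resize(x,(400,400),interpolation=2) for x in(a,b)])[:,:,::-1])
E
```

```text
t 9.65 loc [ -0.7 -60.4] z 65.7 rot [1.960e+00 2.455e+00 1.000e-03] F [ 2.2 -0.4 -1.3] w 0.141 q [ 0.29  0.6   0.34  1.84 -0.28  0.74  1.01]
```

View pics/c5.png

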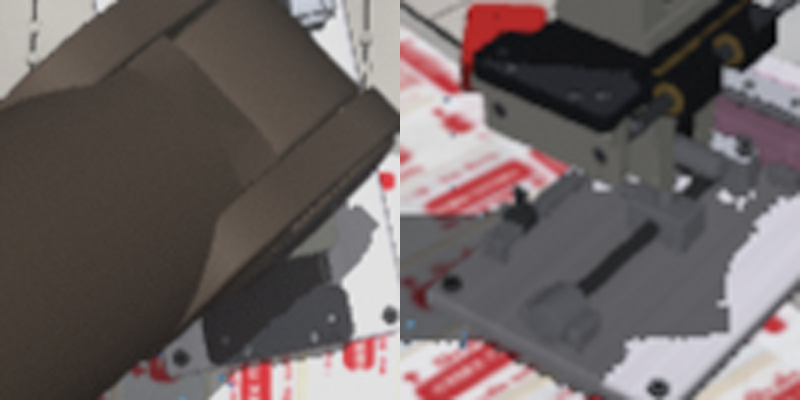

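Gripped (13 mm opening, TCP at local y -60.4, handle home). Next I sharpen the mark's offset from the pointer using the first, unobstructed top picture.

```bash
python3 - <<'E'
from h import *
im=cv2.cvtColor(cv2.imread('pics/top0.png'),cv2.COLOR_BGR2GRAY).astype(np.float32)
def prof(xs,ys,z):
    X,Y=np.meshgrid(xs,ys);P=np.c_[(np.c_[X.ravel(),Y.ravel()]/1e3)@F.T+o,np.full(X.size,z)]
    m=proj('top',P).astype(np.float32).reshape(*X.shape,2);return cv2.remap(im,m,None,cv2.INTER_LINEAR)
ys=np.arange(-88,-113,-.25)
for x in range(-66,-48,2):
    p=prof([x,x+1.],ys,.028).mean(1);w=np.clip(130-p,0,None);print(x,(w@ys/w.sum()).round(2) if w.sum() else None, p.min().round())
print(prof(np.arange(-58,-50,1.),ys,.031).mean(1).round().astype(int)[::2])
ys=np.arange(-52,-68,-.25)
for x in range(-52,-42): p=prof([x],ys,.031)[:,0];print(x,p[::2].astype(int))
E
python3 - <<'E'
import cv2,numpy as np
a=cv2.imread('pics/scene0.png')[228:268,268:318];b=cv2.imread('pics/s5.png') [228:268,268:318] if 0 else cv2.imread('pics/top0.png')[240:285,255:290]
cv2.imwrite('pics/c6.png',np.hstack([cv2.resize(a,(450,360),interpolation=2),cv2.resize(b,(280,360),interpolation=2)]))
E
```

```text
-66 -98.29 111.0
-64 -100.63 85.0
-62 -101.1 82.0
-60 -100.87 78.0
-58 -100.73 74.0
-56 -100.63 75.0
-54 -100.72 72.0
-52 -100.46 79.0
-50 -98.88 124.0
[160 160 161 163 165 166 168 168 168 165 159 151 141 129 117 105  97  92
  87  85  84  83  83  81  79  78  77  77  77  78  79  81  84  87  92  99
 110 121 131 140 149 157 163 166 167 168 168 168 168 166]
-52 [157 161 164 165 167 168 168 165 162 158 154 152 150 147 147 146 147 148
 152 156 161 165 166 168 170 169 166 163 159 157 155 154]
-51 [159 165 170 171 171 170 168 161 154 147 139 135 133 130 129 131 136 141
 148 157 163 170 172 171 171 168 164 158 152 148 146 145]
-50 [177 180 183 183 179 174 170 163 156 148 142 140 139 139 137 145 152 159
 166 172 177 182 183 179 175 170 164 161 156 153 155 156]
-49 [187 187 188 188 185 183 181 179 174 168 163 159 158 157 154 157 163 168
 173 175 180 184 188 185 183 181 179 179 178 178 180 181]
-48 [188 188 188 188 189 189 189 189 185 181 177 173 169 163 158 153 156 158
 160 163 170 178 185 188 189 189 189 189 189 189 189 189]
-47 [189 189 189 189 189 189 189 189 188 186 184 183 178 170 162 152 151 151
 152 152 162 171 181 188 189 189 190 190 189 189 189 189]
-46 [190 190 190 190 190 189 189 189 189 188 187 185 182 173 162 152 146 147
 147 147 154 165 175 186 188 189 190 190 190 189 189 189]
-45 [190 190 190 190 189 189 189 189 189 189 187 186 185 175 165 154 144 145
 146 147 150 162 172 182 189 189 189 189 189 189 189 189]
-44 [190 190 190 189 189 188 188 187 186 185 183 182 180 176 166 157 147 145
 146 148 149 158 169 178 186 186 185 185 185 186 187 189]
-43 [189 189 189 189 188 188 187 184 182 179 177 177 175 174 166 159 153 148
 149 149 149 153 159 166 171 175 176 177 179 182 184 187]
```

View pics/c6.png

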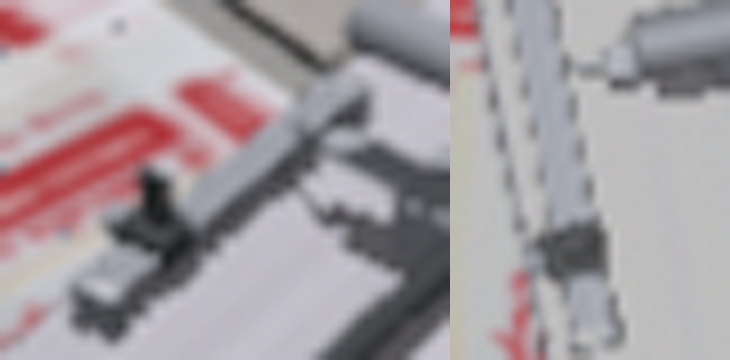

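Request:
{"fn": "jog_arm", "kwargs": {
  "moves": [
    {"fingers": 1,"xyz": [0,-0.5,0],"angular": [0,0,0]},
    {"fingers": 1,"xyz": [0,-1,0],"angular": [0,0,0]},
    {"fingers": 1,"xyz": [0,-1.5,0],"angular": [0,0,0]},
    {"fingers": 1,"xyz": [0,-2,0],"angular": [0,0,0]},
    {"fingers": 1,"xyz": [0,-2.5,0],"angular": [0,0,0]},
    {"fingers": 1,"xyz": [0,-3,0],"angular": [0,0,0]},
    {"fingers": 1,"xyz": [0,-3.5,0],"angular": [0,0,0]},
    {"fingers": 1,"xyz": [0,-3.7,0],"angular": [0,0,0]},
    {"fingers": 1,"xyz": [0,-3.7,0],"angular": [0,0,0]},
    {"fingers": 1,"xyz": [0,-3.7,0],"angular": [0,0,0]}
  ]
}}

```text
clock: 11.0
position: [0.455, -0.3527, 0.0658]
ee_rot: [1.957, 2.454, 0.002]
force: [9.7, 0.0, -7.6]
width: 0.144
```

```bash
python3 - <<'E'
from h import *
st()
b=grab('scene','s6.png')[218:278,258:338];a=grab('top','t6.png')[190:310,220:340]
cv2.imwrite('pics/c7.png',np.hstack([cv2.resize(b,(560,420),interpolation=2),cv2.copyMakeBorder(cv2.resize(a,(240,240)),0,180,0,0,0)])[:,:,::-1])
for x in(-52,-54,-56,-58):
  for z in(20,31,36): print(x,z,((proj('scene',[W(x/1e3,-.1007,z/1e3)])[0]-[258,218]+.5)*7).round())
print('ptr tip if at -97.x',((proj('scene',[W(-.049,-.098,.031),W(-.040,-.098,.031)])-[258,218]+.5)*7).round())
E
```

```text
t 11.0 loc [ -0.6 -95.6] z 65.8 rot [1.957e+00 2.454e+00 2.000e-03] F [ 9.7  0.  -7.6] w 0.144 q [ 0.33  0.57  0.33  1.9  -0.28  0.71  1.05]
-52 20 [205. 269.]
-52 31 [204. 239.]
-52 36 [203. 224.]
-54 20 [200. 266.]
-54 31 [198. 236.]
-54 36 [197. 222.]
-56 20 [194. 264.]
-56 31 [192. 233.]
-56 36 [192. 219.]
-58 20 [188. 261.]
-58 31 [187. 230.]
-58 36 [186. 216.]
ptr tip if at -97.x [[218. 238.]
 [244. 250.]]
```

View pics/c7.png

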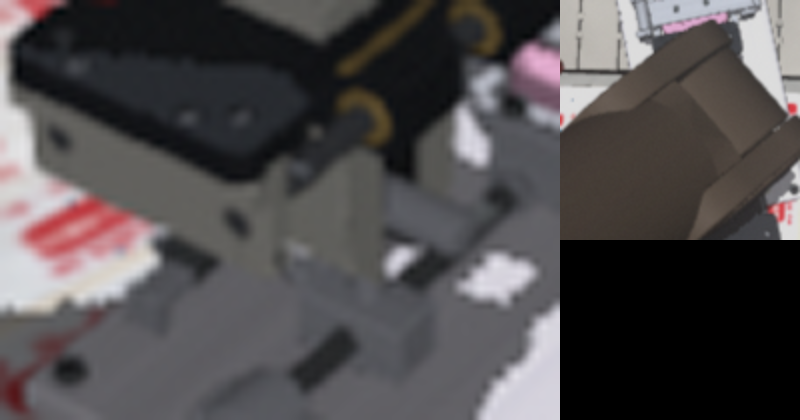

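The gripper hides the clip and the pointer. The force (9.7 N) matches the spring at 35 mm travel, so TCP travel equals plug travel. I check the image scale on the plate edges to firm up the mark distance.

```bash
python3 - <<'E'
from h import *
im=cv2.imread('pics/top0.png').astype(np.float32)
def line(P):
    m=proj('top',P).astype(np.float32).reshape(-1,1,2);return cv2.remap(im,m,None,cv2.INTER_LINEAR)[:,0]
def edge(f,rng,z=.012):
    v=np.arange(*rng,.2);p=line([W(*(np.array(f(t))/1e3),z) for t in v]);g=np.abs(np.gradient(cv2.GaussianBlur(p,(1,9),0),axis=0)).sum(1)
    return round(v[g.argmax()],1)
print('top',[edge(lambda t:(x,t),(90,115)) for x in range(-55,56,10)])
print('bot',[edge(lambda t:(x,t),(-172,-148)) for x in range(-55,56,10)])
print('left',[edge(lambda t:(t,y),(-80,-60)) for y in range(-145,95,20)])
print('right',[edge(lambda t:(t,y),(60,80)) for y in range(-145,95,20)])
E
```

```text
top [np.float64(95.4), np.float64(100.8), np.float64(101.0), np.float64(100.8), np.float64(100.8), np.float64(100.6), np.float64(100.6), np.float64(100.8), np.float64(100.2), np.float64(102.0), np.float64(114.0), np.float64(112.4)]
bot [np.float64(-157.4), np.float64(-157.6), np.float64(-170.8), np.float64(-158.0), np.float64(-159.8), np.float64(-154.2), np.float64(-161.6), np.float64(-160.0), np.float64(-160.2), np.float64(-158.2), np.float64(-158.4), np.float64(-153.0)]
left [np.float64(-77.6), np.float64(-69.8), np.float64(-65.6), np.float64(-68.0), np.float64(-71.4), np.float64(-69.6), np.float64(-69.8), np.float64(-79.2), np.float64(-75.4), np.float64(-69.8), np.float64(-62.4), np.float64(-69.6)]
right [np.float64(61.6), np.float64(70.0), np.float64(70.0), np.float64(70.2), np.float64(70.4), np.float64(68.6), np.float64(70.6), np.float64(72.8), np.float64(76.8), np.float64(67.2), np.float64(67.4), np.float64(67.6)]
```

Request:
{"fn": "jog_arm", "kwargs": {
  "grip_force": 30,
  "moves": [
    {"fingers": 1,"xyz": [0,-0.2,0],"angular": [0,0,0]},
    {"fingers": 1,"xyz": [0,-0.48,0],"angular": [0,0,0]},
    {"fingers": 1,"xyz": [0,-0.48,0],"angular": [0.07,0,0]},
    {"fingers": 1,"xyz": [0,-0.48,0],"angular": [0.14,0,0]},
    {"fingers": 1,"xyz": [0,-0.48,0],"angular": [0.2,0,0]},
    {"fingers": 1,"xyz": [0,-0.48,0],"angular": [0.26,0,0]},
    {"fingers": 1,"xyz": [0,-0.48,0],"angular": [0.26,0,0]},
    {"fingers": 1,"xyz": [0,-0.48,0],"angular": [0.26,0,0]}
  ]
}}

```text
clock: 12.1
position: [0.4527, -0.3533, 0.0666]
ee_rot: [-1.851, -2.324, 0.298]
force: [9.1, 3.9, 4.6]
width: 0.15
```

```bash
python3 - <<'E'
from h import *
st();s=arm.observe();g=s['position']-.002*Ro.from_rotvec(s['ee_rot']).as_matrix()[:,2];print('grasp',((g[:2]-o)@F*1e3).round(1))
b=grab('scene','s7.png')[218:278,258:338]
print('blade x-52..-60',((proj('scene',[W(x,-.1005,.031) for x in(-.052,-.060)])-[258,218]+.5)*10).round().tolist(),'tip',((proj('scene',[W(x,-.1005,.031) for x in(-.049,-.04)])-[258,218]+.5)*10).round().tolist())
cv2.imwrite('pics/c8.png',cv2.resize(b,(800,600),interpolation=2)[:,:,::-1])
E
```

```text
t 12.1 loc [ -0.5 -98. ] z 66.6 rot [-1.851 -2.324  0.298] F [9.1 3.9 4.6] w 0.15 q [ 0.17  0.68  0.46  1.76 -0.13  0.94  0.87]
grasp [ -0.5 -97.5]
blade x-52..-60 [[292.0, 340.0], [259.0, 325.0]] tip [[304.0, 346.0], [340.0, 364.0]]
```

View pics/c8.png

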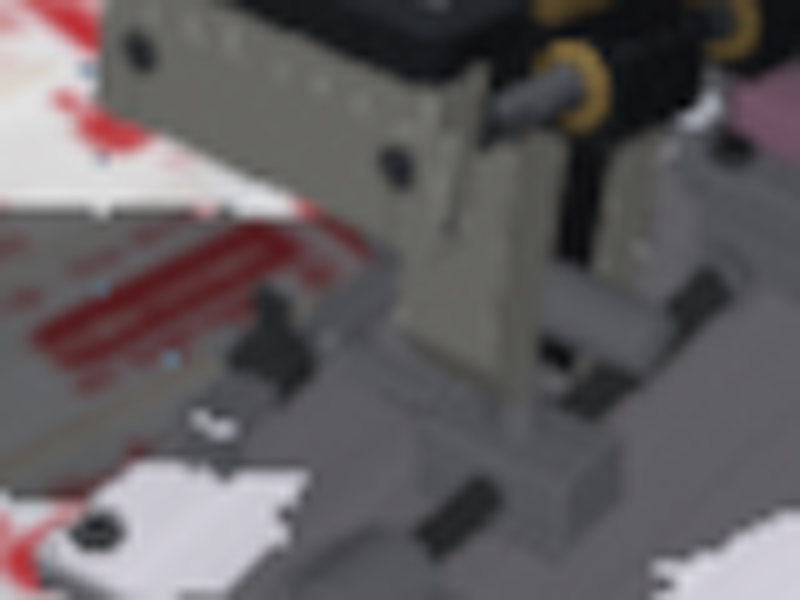

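The tilt reveals the clip, with its blade at about (268,300) on the clip's middle, as well as the slide block and the pointer region. Travel now is ≈37.2 mm. I pull the remaining 2.8 mm along fixture -y.

Request:
{"fn": "jog_arm", "kwargs": {
  "moves": [
    {"fingers": 1,"xyz": [0,-0.14,0.04],"angular": [0,0,0]},
    {"fingers": 1,"xyz": [0,-0.27,0.07],"angular": [0,0,0]},
    {"fingers": 1,"xyz": [0,-0.27,0.07],"angular": [0,0,0]},
    {"fingers": 1,"xyz": [0,-0.27,0.07],"angular": [0,0,0]}
  ]
}}

```text
clock: 12.65
position: [0.4497, -0.354, 0.0666]
ee_rot: [-1.852, -2.323, 0.297]
force: [9.1, 3.7, 3.9]
width: 0.153
```

```bash
python3 - <<'E'
from h import *
st()
n=24;b=sum(imaging.get_image('scene').astype(np.float32) for _ in range(4))/4
cv2.imwrite('pics/s8.png',b[:,:,::-1].astype(np.uint8))
b=b[240:270,276:316]
b=cv2.resize(b,(800,600),interpolation=cv2.INTER_CUBIC);b=np.clip((b-25)*2.0,0,255).astype(np.uint8).copy()
for q in((-.052,-.1005,.031),(-.049,-.1005,.031),(-.049,-.0975,.031),(-.049,-.1035,.031)):
    u=((proj('scene',[W(*q)])[0]-[276,240]+.5)*20).round().astype(int);print(q,u)
cv2.imwrite('pics/c9.png',b[:,:,::-1])
E
```

```text
t 12.65 loc [  -0.5 -101.2] z 66.6 rot [-1.852 -2.323  0.297] F [9.1 3.7 3.9] w 0.153 q [ 0.17  0.68  0.46  1.77 -0.13  0.93  0.88]
(-0.052, -0.1005, 0.031) [223 240]
(-0.049, -0.1005, 0.031) [248 252]
(-0.049, -0.0975, 0.031) [267 236]
(-0.049, -0.1035, 0.031) [228 268]
```

View pics/c9.png

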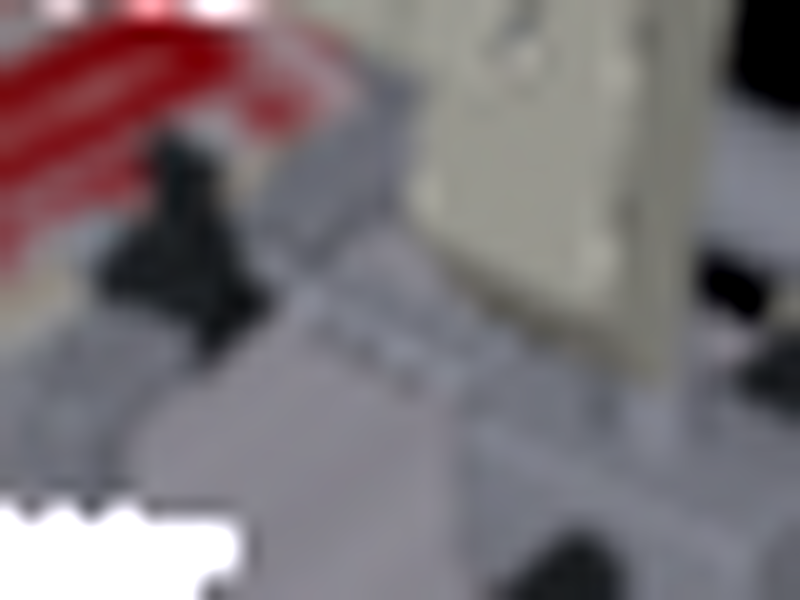

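The final crop shows the pointer as the pale line from (480,355) to about (270,260), pointing at the blade at (225,240). This agrees with the predicted positions for level at -100.5. I hold briefly to check for drift, then hand in.

Request:
{"fn": "jog_arm", "kwargs": {
  "moves": [
    {"fingers": 1,"xyz": [0,0,0],"angular": [0,0,0]},
    {"fingers": 1,"xyz": [0,0,0],"angular": [0,0,0]},
    {"fingers": 1,"xyz": [0,0,0],"angular": [0,0,0]},
    {"fingers": 1,"xyz": [0,0,0],"angular": [0,0,0]},
    {"fingers": 1,"xyz": [0,0,0],"angular": [0,0,0]},
    {"fingers": 1,"xyz": [0,0,0],"angular": [0,0,0]}
  ]
}}

```text
clock: 13.6
position: [0.4497, -0.354, 0.0666]
ee_rot: [-1.852, -2.323, 0.297]
force: [10.1, 4.0, 4.9]
width: 0.15
```

```bash
python3 - <<'E'
from h import *
st()
im=imaging.get_image('scene');g=cv2.cvtColor(im,cv2.COLOR_RGB2GRAY).astype(np.float32)
# blade: dark column centre in rows near z 34-38; pointer profile along y at x=-44..-34
for r in range(247,253): w=np.clip(60-g[r,280:292],0,None);print(r,(w@np.arange(280,292)/max(w.sum(),1)).round(2),end=' ')
print('\npred blade mid(-56)',[proj('scene',[W(-.056,y,z)])[0].round(1).tolist() for y in(-.099,-.1005,-.102) for z in(.036,)])
for x in(-.042,-.040,-.038): 
    ys=np.arange(-.094,-.108,-.001);m=proj('scene',[W(x,y,.031) for y in ys]).astype(np.float32).reshape(-1,1,2)
    print(x,cv2.remap(g,m,None,1)[:,0].round().astype(int))
E
```

```text
t 13.6 loc [  -0.5 -101.2] z 66.6 rot [-1.852 -2.323  0.297] F [10.1  4.   4.9] w 0.15 q [ 0.17  0.68  0.46  1.77 -0.13  0.93  0.88]
247 283.92 248 284.23 249 284.75 250 284.89 251 284.86 252 284.5 
pred blade mid(-56) [[285.4, 248.3], [284.9, 248.7], [284.4, 249.1]]
-0.042 [80 79 77 77 78 79 82 85 85 82 77 70 61 57]
-0.04 [86 86 86 84 83 83 85 89 91 91 90 90 85 82]
-0.038 [89 88 88 86 84 83 84 86 87 90 90 90 89 91]
```

```bash
python3 -c "
from h import *
print(job.sign_off())"
```

```text
the job is handed in; nothing more can be done
None
```

I closed the strap first, then pulled the plug handle back about 40 mm to the index mark. I handed the job in at about 14 s, still holding the handle.

- **Strap:** the fingers pushed it over and down, stopping at 41 mm above the bench with about 22 N. A picture afterwards showed it lying in the catch over the mould.
- **Handle:** I gripped the bar across its thickness (13–14 mm opening, 30 N). The last hold showed no drift, and the force of about 10 N fits the spring. I left the hand tilted by 15° because its body hid the clip from the scene camera.
- **Level with the mark:** the handle stood at fixture y ≈ -100.8 mm. The blade measured -100.5 to -101 mm from the pictures, and the pointer line in the last crop agreed. The faint numeric profile of the pointer was unclear, and plate length in the top view came out 1% short, so I trust this to about 1 mm.
- **Bystanders:** the arm kept well away from the tweezers, scalpel, opened mould half and look-alikes, and the clip was never touched. I made no separate final check on them or on the mould.

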